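# Unbolt the slatted spares box

### The job

Two low wooden spares boxes stand on the bench, each held shut by a steel barrel bolt: one has a lid of three slats with gaps, the other a plain one-piece plywood lid. Unbolt the slatted one: lift its bolt's ball handle up out of its notch, draw the bolt all the way back out of its keeper, lay the handle down in the rear notch and let go. Leave the plywood box's bolt as it is.

Things in the scene. Friction and masses are not known exactly. Their poses are not given: they have to be found in the camera images.
- slat_box: Fixed wooden box with the three-slat lid, 200 (x) x 270 (y) x 85 mm high; origin under its centre, z up. A bolt runs along y over the lid's middle line, its axis 20 mm above the lid, keeper at the +y end. A notched guard stands 18 to 32 mm to the -x side of the axis, its top 12 mm above the axis. Rod guides and keeper are 26 mm wide, tops 13 mm above the axis.
- slat_hub (a point): Point on the slatted box's bolt axis (steel rod 16 mm thick) where the handle joins it, 105 mm above the bench; at the box's middle in its y when home. It slides with the bolt but does not turn with the handle. Its axes are the box's: z up, +y towards the keeper, so the bolt is drawn out along -y; the handle lies to the -x side, roughly towards the robot.
- slat_knob (a point): Centre of the 24 mm steel ball on the handle of the slatted box's bolt, 60 mm from slat_hub, square to the bolt; stem 9 mm thick. Down in a notch the handle slopes 12 degrees up from level: the ball's centre is then 59 mm to the -x side of the hub and 12 mm above it (32 mm above the lid, about 117 mm above the bench). The point turns with the handle.
- slat_bolt (a joint): How far the slatted box's bolt is drawn out, in m: 0 fully home, 0.055 fully back at its stop; at the start 0 to 0.008. About 2 N of friction; it stays where left. With the handle down the guard stops it beyond 0.010; the handle can lie in the rear notch from 0.045 to 0.055.
- slat_handle (a joint): Angle of the slatted box's handle above its rest in the notch, in rad: 0 down (12 degrees above level), swings up about the bolt's axis (towards and over it) to at most 1.4. It clears the guard from about 0.6. It swings freely and falls by its own weight when let go; between the notches it rests on top of the guard.
- ply_knob (a point): Centre of the steel ball of the same kind of bolt on the other box, of the same size, with the one-piece plywood lid. To be left alone.

How it is judged:
By the outcome, as a careful person would: the job done as asked, in the order asked, and still so for the second after the job is handed in, with the robot touching nothing.
It also fails if it takes over 40 s, if anything falls off the work surface, if the arm or the gripper's body presses on something with over 40 N, if the wrist force passes 120 N, or if a joint passes its speed limit or range.

### The arm

A 6-joint arm with a two-finger parallel gripper is mounted at the origin on the work surface. World frame = base frame: x ahead of the robot, y to its left, z up, the work surface at z = 0. Lengths are in m, angles in rad, forces in N, time in s.
With the tool pointing down it reaches from about 0.275 to 0.825 m from the base axis. Payload 5.2 kg.
Tool frame: the origin (TCP) lies midway between the tips of the shut fingers; the grasp point (between the pads) lies 19 mm behind it; z points along the fingers, y is the line along which they close (so a half turn about z gives the same grasp; the last joint's range is limited). The gripper opens to 93 mm and grips with 3 to 60 N. Pads are 15 mm wide; open, the fingers measure 128 mm over their backs; the gripper's body (75 mm by 188 mm) begins 65 mm behind the grasp point.
Start: joints at [-0.203, 0.259, 1.535, -0, 1.348, -0.203], TCP at [0.55, 0, 0.219] pointing down, gripper open.
Joint ranges: [-3.14, 3.14], [-0.91, 2.08], [0.19, 2.58], [-1.22, 4.36], [0.22, 2.71], [-3.12, 3.12]. Speed limits (rad/s): [2.57, 2.57, 3.14, 3.14, 3.14, 3.14].

### API

Orientations are given as [roll, pitch, yaw] about the fixed x, y, z axes, in that order (R = Rz(yaw) Ry(pitch) Rx(roll)).
In Python, from bench import ctrl, camera gives the robot as it stands. The module is installed in compiled form; this text tells all that it offers.
- The arm moves only by the tool apply_moves, never from a script. Its argument "targets" is a list of rows, each a list of 7 numbers: the turn, a rotation vector about the tool's x, y, z scaled (see below), then the shift along the tool's x, y, z scaled (see below), then the finger opening in mm, from 0 to 93. A call has 1 to 8 rows; each row shifts and turns the commanded pose from where the row before left it, along the tool's axes as they then stand; what a row does not reach is not made up. The controller multiplies each number of a shift by 200 mm and each number of a turn by pi/4 rad. A row lasts 1/8 s, in which the tool goes at most 62.5 mm and 10.7 degrees, less where a joint would pass 70% of its speed; a pose out of reach is approached as far as the arm can. A call with a number of a shift or a turn outside -1 to 1 is refused whole. A call with a gripper value outside its range is refused whole. The fingers move at their own pace and stop on an object; the grip force is fixed at half the most. Time passes only in rows, so rows that do not move let the fingers close. It gives the time, the measured TCP pose, the force, the opening and the grip force at its end, in the units of the state.
- ctrl.state(): the state, without advancing time (a new reading comes with each control period).
- camera(name): name is "scene" or "side" or "wrist"; returns a dict with "img" (384x512x3 uint8, red, green, blue), "intrinsics" (3x3 intrinsics, pixels), "rvec" (rotation vector, rad) and "tvec" (3), from world to camera coordinates, as OpenCV has them; the wrist camera has in their place "T_tool_cam" (4x4, takes a point from camera to tool coordinates, whose origin is the TCP and whose axes are the flange's). Camera axes: x right, y down, z forward; pixel columns grow to the right and rows downward; lengths in m; the calibration is good to about 2 mm. The wrist camera is an equidistant fisheye: a pixel r from the principal point sees the ray r / f radians off the axis. A picture is of the moment at which its call begins: read the wrist's pose just before it. There is no depth.
- ctrl.sign_off(): hands the job in; it is judged then, once.
The state is a dict: "time_s": time; "joints": joint angles; "qd": joint speeds; "effort": joint torques, N m; "eef_pos": TCP position; "eef_rot": TCP orientation; "wrist_force": force on the tool from outside, world axes, zero at the start; "wrist_torque": the same for the moment, N m; "gripper_width": opening from 0.0 (shut) to 1.0 (fully open); "gripper_force": force on a finger pad.
Only numpy, scipy, OpenCV 4.12 (cv2) and the standard library are available. Lean on these libraries where they do the work, as an engineer would, in place of code of your own. Each camera call takes 0.05 s, during which the arm holds its last target. There are 200 camera calls.

## Working session

There is one attempt and no reset: what is moved stays moved. The work goes in short steps, Python scripts to look and compute and a tool call to move; the robot and the scene stay as the last step left them, time stands still between calls to the robot, and variables do not carry over. Pictures are saved under pics/ and viewed, at most 10 in all, crops included, and the job is handed in when it is done.

Besides the shell and the picture viewer there is one more tool, called after ">>>" as a command line: name --pt "numbers of a row" for each row, then --argument value for the rest. apply_moves: Moves the arm, as the interface text tells. Shifts and turns lie within -1 to 1; 1 stands for 200 mm of shift or pi/4 rad of turn. Its arguments: {"type":"object","properties":{"targets":{"type":"array","items":{"type":"array","items":{"type":"number"}}}},"required":["targets"]}

```bash
mkdir -p pics; cat > h.py <<'E'
import numpy as np, cv2
from bench import ctrl, camera
from scipy.spatial.transform import Rotation as R
def snap(n,f):
    c=camera(n); cv2.imwrite(f'pics/{f}.png',c['img'][:,:,::-1]); np.savez(f'pics/{f}.npz',**{k:v for k,v in c.items()}); return c
def ray(c,uv):
    K=np.array(c['intrinsics']);Rm=cv2.Rodrigues(np.array(c['rvec'],float))[0];t=np.array(c['tvec']).ravel()
    d=Rm.T@np.linalg.solve(K,[uv[0],uv[1],1]); return -Rm.T@t, d/np.linalg.norm(d)
def onplane(c,uv,z):
    o,d=ray(c,uv); return o+d*(z-o[2])/d[2]
def proj(c,p):
    return cv2.projectPoints(np.array(p,float).reshape(-1,3),np.array(c['rvec'],float),np.array(c['tvec'],float),np.array(c['intrinsics'],float),None)[0].reshape(-1,2)
def tri(rs):
    A=sum(np.eye(3)-np.outer(d,d) for o,d in rs); b=sum((np.eye(3)-np.outer(d,d))@o for o,d in rs); return np.linalg.solve(A,b)
E
python3 - <<'E'
from h import *
a=snap('scene','s0');b=snap('side','d0')
cv2.imwrite('pics/both.png',cv2.resize(np.vstack([a['img'],b['img']])[:,:,::-1],None,fx=.75,fy=.75))
print(a['intrinsics'],a['rvec'],a['tvec'],b['rvec'],b['tvec'],ctrl.state())
E
```

```text
[[387.28628659   0.         254.10448283]
 [  0.         387.28628659 193.46404616]
 [  0.           0.           1.        ]] [ 1.99364134  1.23302047 -0.5953822 ] [-0.23820701 -0.26371375  1.36737548] [ 2.18403839 -0.89550636  0.41165517] [-0.41959021  0.32972316  0.58786183] {'time_s': 0.1, 'joints': array([-2.02749380e-01,  2.59265596e-01,  1.53595865e+00,  3.51456056e-06,
        1.34797893e+00, -2.02792027e-01]), 'qd': array([ 0.00058024, -0.00039403, -0.00191177,  0.00190059, -0.0016271 ,
        0.00022904]), 'effort': array([ 2.99393134e-03, -4.38208973e+01, -2.84642941e+01,  7.21958186e-02,
        3.61894083e-02, -1.01468524e-04]), 'eef_pos': array([5.49521809e-01, 1.50904988e-04, 2.17909282e-01]), 'eef_rot': array([-3.14001583e+00, -3.27722204e-04,  1.57083794e+00]), 'wrist_force': array([ 1.07078879,  0.95888026, -0.45154388]), 'wrist_torque': array([-0.01421873,  0.01508442,  0.04169883]), 'gripper_force': 0.0, 'gripper_width': 0.9970430834519785}
```

View pics/both.png

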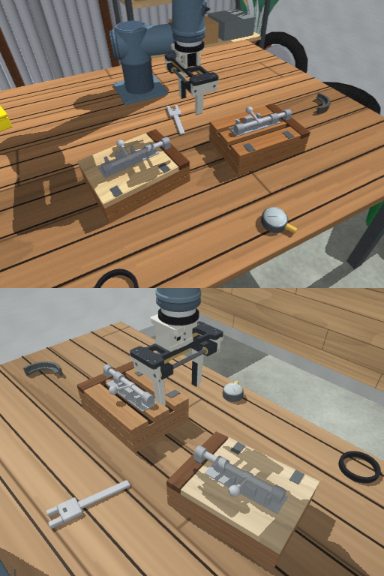

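The boxes are small here. I'll enlarge both in each view.

```bash
python3 - <<'E'
from h import *
a=cv2.imread('pics/s0.png');b=cv2.imread('pics/d0.png')
A=cv2.resize(a[120:240,265:425],(800,600),interpolation=cv2.INTER_CUBIC)
B=cv2.resize(b[90:222,90:266],(800,600),interpolation=cv2.INTER_CUBIC)
cv2.imwrite('pics/A.png',A);cv2.imwrite('pics/B.png',B)
E
```

```text
(no output)
```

View pics/A.png

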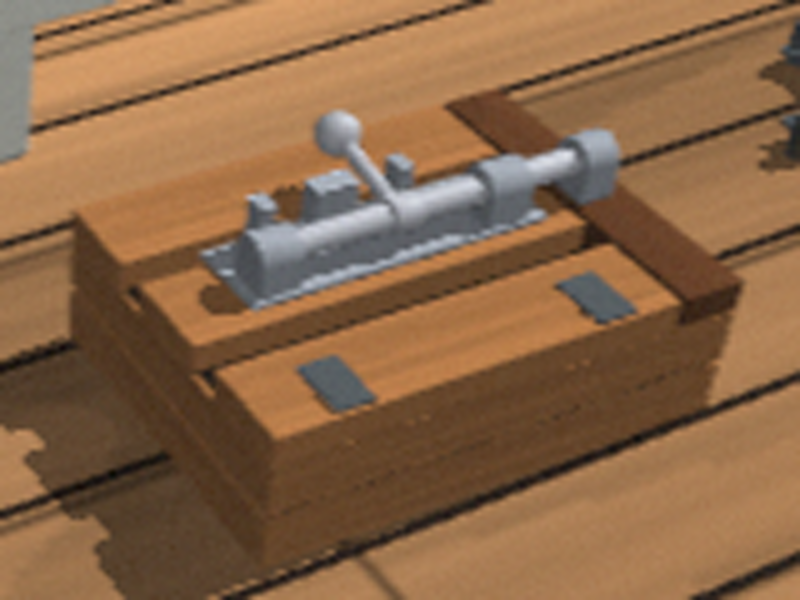

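View pics/B.png

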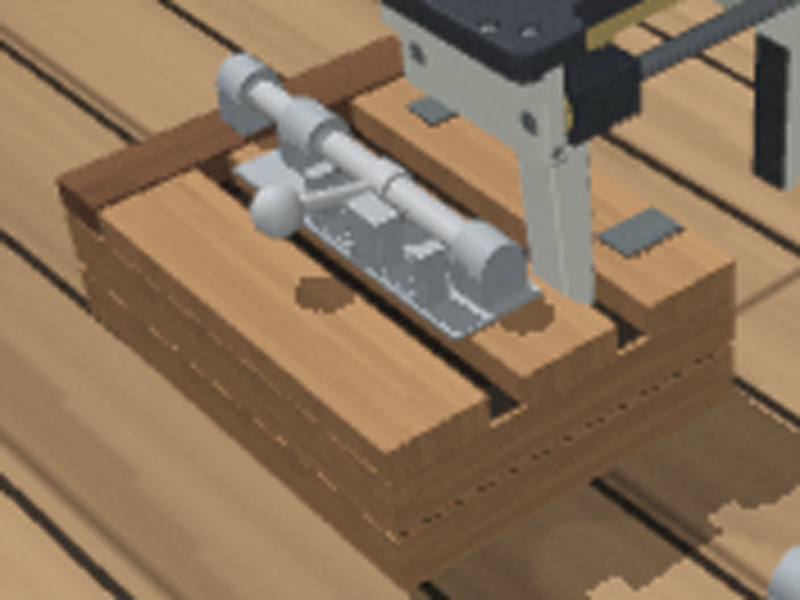

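The slatted box is the one near the gripper. Its ball is at scene px (332.6,146.6) and side px (150.9,136.4). Next I'll triangulate the ball and the lid corners.

```bash
python3 - <<'E'
from h import *
a=np.load('pics/s0.npz');b=np.load('pics/d0.npz')
fa=lambda u,v:(265+u/5-.4,120+v/5-.4); fb=lambda u,v:(90+u/4.545-.4,90+v/4.545-.4)
T=lambda p,q:tri([ray(a,fa(*p)),ray(b,fb(*q))]).round(4)
print('ball',T((338,133),(277,211)))
print('lid -x-y',T((78,215),(388,452)),'+x-y',T((275,440),(735,265)))
print('rod collar',T((403,207),(388,180)))
for p in [(78,215),(275,440)]: print(onplane(a,fa(*p),.085))
for p in [(388,452),(735,265)]: print(onplane(b,fb(*p),.085))
# rod axis points (z=.105) : collar, near guide, near keeper
for p in [(403,207),(310,232),(555,165),(470,190)]: print('A',onplane(a,fa(*p),.105))
for p in [(388,180),(455,227),(262,95),(340,147)]: print('B',onplane(b,fb(*p),.105))
print('ballplane',onplane(a,fa(338,133),.117),onplane(b,fb(277,211),.117))
E
```

```text
ball [0.5261 0.2353 0.1178]
lid -x-y [0.4843 0.1059 0.0823] +x-y [0.6798 0.0983 0.083 ]
rod collar [0.5854 0.2339 0.1078]
[0.48749058 0.10422552 0.085     ]
[0.68070668 0.09850689 0.085     ]
[0.48264129 0.10308044 0.085     ]
[0.67726937 0.09467284 0.085     ]
A [0.58110491 0.23850768 0.105     ]
A [0.57740499 0.18508506 0.105     ]
A [0.58658039 0.33014956 0.105     ]
A [0.58456411 0.27747226 0.105     ]
B [0.58697391 0.23520963 0.105     ]
B [0.5861357  0.18454717 0.105     ]
B [0.58689473 0.33618611 0.105     ]
B [0.58726097 0.27285363 0.105     ]
ballplane [0.52461548 0.23684812 0.117     ] [0.52639267 0.23537567 0.117     ]
```

>>> apply_moves --pt "0 0 -0.235 0 0 0 70" --pt "0 0 -0.235 0 0 0 70" --pt "0 0 -0.235 0 0 0 70" --pt "0 0 -0.235 0 0 0 70" --pt "0 0 -0.235 0 0 0 70" --pt "0 0 -0.235 0 0 0 70" --pt "0 0 -0.235 0 0 0 70" --pt "0 0 -0.235 0 0 0 70"

```text
time_s: 1.1
eef_pos: [0.5496, 0.0001, 0.2181]
eef_rot: [3.141, -0.001, 3.053]
wrist_force: [-0.1, -0.3, -0.3]
gripper_width: 0.754
gripper_force: 0.0
```

>>> apply_moves --pt "0 0 -0.075 0 0 0 70" --pt "0 0 0 0 0.2 0 70" --pt "0 0 0 0 0.2 0 70" --pt "0 0 0 0 0.2 0 70" --pt "0 0 0 0 0.2 0 70" --pt "0 0 0 0 0.2 0 70" --pt "0 0 0 0 0 0 70"

```text
time_s: 1.98
eef_pos: [0.5564, 0.2024, 0.218]
eef_rot: [3.141, -0.001, 3.11]
wrist_force: [-0.7, -1.0, 0.3]
gripper_width: 0.751
gripper_force: 0.0
```

>>> apply_moves --pt "0 0 0 0.157 0.16 0 70" --pt "0 0 0 0 0 0.15 70" --pt "0 0 0 0 0 0 70"

```text
time_s: 2.35
eef_pos: [0.525, 0.2319, 0.1865]
eef_rot: [-3.14, -0.005, 3.106]
wrist_force: [-0.3, -1.0, -0.4]
gripper_width: 0.754
gripper_force: 0.0
```

```bash
python3 - <<'E'
from h import *
print(ctrl.state()['eef_pos'],ctrl.state()['eef_rot'])
w=snap('wrist','w1');print(w['intrinsics'],w['T_tool_cam'])
E
```

```text
[0.52501948 0.23193104 0.18652586] [-3.13972288 -0.0049083   3.10632533]
[[297.31863964   0.         254.41115515]
 [  0.         297.31863964 191.60594062]
 [  0.           0.           1.        ]] [[ 4.24764223e-05 -9.60199574e-01 -2.79314834e-01  7.81726700e-02]
 [ 9.99999919e-01 -7.06731175e-05  3.95026338e-04  5.37575816e-04]
 [-3.99044172e-04 -2.79314829e-01  9.60199493e-01 -1.65914745e-01]
 [ 0.00000000e+00  0.00000000e+00  0.00000000e+00  1.00000000e+00]]
```

View pics/w1.png

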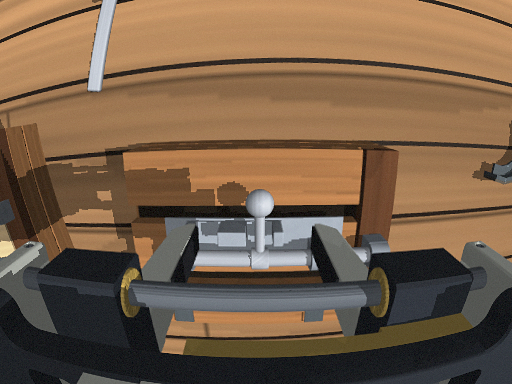

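The wrist view shows the ball centred between the fingers at (260,203), about 5 mm toward tool +y. The stem lines up with the image, so the yaw is right. I'll descend and grip.

>>> apply_moves --pt "0 0 0 0 0.025 0.15 70" --pt "0 0 0 0 0 0.15 70" --pt "0 0 0 0 0 0.14 70" --pt "0 0 0 0 0 0 70" --pt "0 0 0 0 0 0 70"

```text
time_s: 3.02
eef_pos: [0.5284, 0.2377, 0.1022]
eef_rot: [3.141, 0.002, 3.105]
wrist_force: [1.0, 0.8, 0.8]
gripper_width: 0.753
gripper_force: 0.0
```

>>> apply_moves --pt "0 0 0 0 0 0 20" --pt "0 0 0 0 0 0 20" --pt "0 0 0 0 0 0 20" --pt "0 0 0 0 0 0 20" --pt "0 0 0 0 0 0 20" --pt "0 0 0 0 0 0 20"

```text
time_s: 3.78
eef_pos: [0.5269, 0.2377, 0.1007]
eef_rot: [-3.141, -0.0, 3.106]
wrist_force: [-0.1, -0.8, 1.6]
gripper_width: 0.242
gripper_force: 30.0
```

>>> apply_moves --pt "0 0 0 -0.0115 0 -0.04 20" --pt "0 0 0 -0.017 0 -0.0385 20" --pt "0 0 0 -0.0225 0 -0.0355 20" --pt "0 0 0 -0.0265 0 -0.032 20" --pt "0 0 0 -0.0315 0 -0.028 20" --pt "0 0 0 -0.0345 0 -0.0235 20" --pt "0 0 0 0 0 0 20" --pt "0 0 0 0 0 0 20"

```text
time_s: 4.78
eef_pos: [0.5558, 0.237, 0.1403]
eef_rot: [3.141, 0.0, 3.106]
wrist_force: [-2.3, -0.6, 2.6]
gripper_width: 0.241
gripper_force: 30.0
```

```bash
python3 - <<'E'
from h import *
b=snap('side','d2')['img']
cv2.imwrite('pics/B2.png',cv2.resize(b[90:222,90:266,::-1],(800,600),interpolation=cv2.INTER_CUBIC))
E
```

```text
(no output)
```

View pics/B2.png

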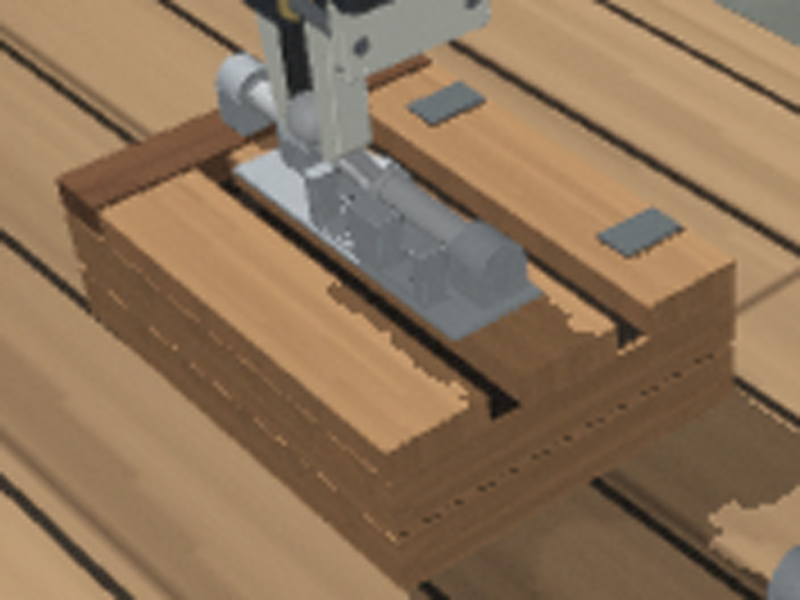

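>>> apply_moves --pt "0 0 0 0 -0.04 0 20" --pt "0 0 0 0 -0.04 0 20" --pt "0 0 0 0 -0.04 0 20" --pt "0 0 0 0 -0.04 0 20" --pt "0 0 0 0 -0.04 0 20" --pt "0 0 0 0 -0.03 0 20" --pt "0 0 0 0 0 0 20"

```text
time_s: 5.7
eef_pos: [0.554, 0.1897, 0.1401]
eef_rot: [-3.14, -0.0, 3.106]
wrist_force: [-0.5, -1.7, 0.7]
gripper_width: 0.237
gripper_force: 30.0
```

>>> apply_moves --pt "0 0 0 0 -0.01 0 20" --pt "0 0 0 0 0 0 20" --pt "0 0 0 0 0 0 20"

```text
time_s: 6.08
eef_pos: [0.554, 0.189, 0.1401]
eef_rot: [-3.141, -0.0, 3.106]
wrist_force: [-0.3, 0.2, -0.1]
gripper_width: 0.241
gripper_force: 30.0
```

>>> apply_moves --pt "0 0 0 0 -0.01 0 20" --pt "0 0 0 0 0 0 20" --pt "0 0 0 0 0 0 20"

```text
time_s: 6.45
eef_pos: [0.554, 0.1871, 0.1401]
eef_rot: [3.141, 0.0, 3.106]
wrist_force: [-1.6, 2.8, -1.5]
gripper_width: 0.245
gripper_force: 30.0
```

>>> apply_moves --pt "0 0 0 0 -0.01 0 20" --pt "0 0 0 0 0 0 20" --pt "0 0 0 0 0 0 20"

```text
time_s: 6.82
eef_pos: [0.5539, 0.1848, 0.1401]
eef_rot: [-3.141, -0.0, 3.106]
wrist_force: [0.4, 1.4, -1.6]
gripper_width: 0.237
gripper_force: 30.0
```

>>> apply_moves --pt "0 0 0 0 -0.01 0 20" --pt "0 0 0 0 0 0 20" --pt "0 0 0 0 0 0 20"

```text
time_s: 7.2
eef_pos: [0.5538, 0.1828, 0.1401]
eef_rot: [-3.141, -0.0, 3.106]
wrist_force: [0.4, 1.8, -1.1]
gripper_width: 0.243
gripper_force: 30.0
```

>>> apply_moves --pt "0 0 0 0 -0.01 0 20" --pt "0 0 0 0 0 0 20" --pt "0 0 0 0 0 0 20"

```text
time_s: 7.58
eef_pos: [0.5539, 0.1825, 0.1402]
eef_rot: [3.139, 0.001, 3.106]
wrist_force: [1.1, 7.2, -3.1]
gripper_width: 0.241
gripper_force: 30.0
```

```bash
python3 - <<'E'
from h import *
s=ctrl.state();print(s['eef_pos'],s['wrist_force'])
a=snap('scene','s3')['img'];b=snap('side','d3')['img']
A=cv2.resize(a[120:240,265:425,::-1],(600,450),interpolation=cv2.INTER_CUBIC)
B=cv2.resize(b[90:222,90:266,::-1],(600,450),interpolation=cv2.INTER_CUBIC)
cv2.imwrite('pics/AB3.png',cv2.resize(np.hstack([A,B]),(800,300)))
E
```

```text
[0.55389723 0.18247045 0.14018523] [ 1.0649504   7.15071347 -3.09975707]
```

View pics/AB3.png

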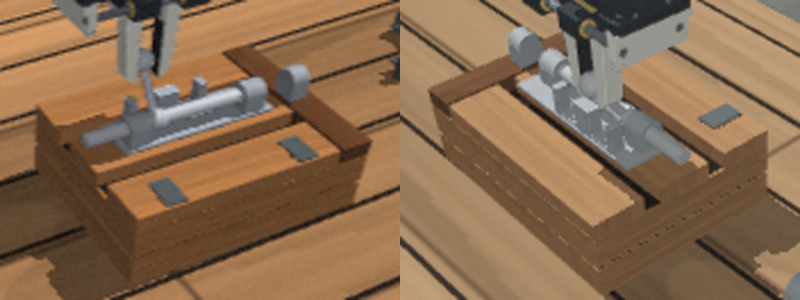

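The bolt is at its stop: 7 N reaction, and the pictures show the rod clear of the keeper. I'll ease back 2 mm and lower the handle along the arc into the rear notch.

>>> apply_moves --pt "0 0 0 0 0.01 0 20" --pt "0 0 0 0.0345 0 0.0235 20" --pt "0 0 0 0.0315 0 0.028 20" --pt "0 0 0 0.0265 0 0.032 20" --pt "0 0 0 0.0225 0 0.0355 20" --pt "0 0 0 0.017 0 0.0385 20" --pt "0 0 0 0 0 0 20"

```text
time_s: 8.55
eef_pos: [0.5266, 0.1836, 0.1078]
eef_rot: [-3.141, -0.002, 3.106]
wrist_force: [0.9, -2.2, 0.5]
gripper_width: 0.243
gripper_force: 30.0
```

>>> apply_moves --pt "0 0 0 0.0115 0 0.035 20" --pt "0 0 0 0 0 0 20" --pt "0 0 0 0 0 0 20"

```text
time_s: 8.93
eef_pos: [0.525, 0.1841, 0.1015]
eef_rot: [3.141, -0.0, 3.106]
wrist_force: [0.2, -2.2, 0.1]
gripper_width: 0.24
gripper_force: 30.0
```

>>> apply_moves --pt "0 0 0 0 0 0 60" --pt "0 0 0 0 0 0 60" --pt "0 0 0 0 0 0 60" --pt "0 0 0 0 0 0 60" --pt "0 0 0 0 0 0 60" --pt "0 0 0 0 0 0 60"

```text
time_s: 9.68
eef_pos: [0.5251, 0.184, 0.1017]
eef_rot: [3.142, 0.0, 3.106]
wrist_force: [0.3, -1.1, -0.4]
gripper_width: 0.645
gripper_force: 0.0
```

>>> apply_moves --pt "0 0 0 0 0 -0.1 60" --pt "0 0 0 0 0 -0.2 60" --pt "0 0 0 0 0 -0.2 60" --pt "0 0 0 0 0 -0.2 60" --pt "0 0 0 0 0 -0.2 60" --pt "0 0 0 0 0 0 60" --pt "0 0 0 0 0 0 60"

```text
time_s: 10.55
eef_pos: [0.5247, 0.1839, 0.2809]
eef_rot: [-3.141, -0.001, 3.106]
wrist_force: [-0.2, -0.0, -1.2]
gripper_width: 0.644
gripper_force: 0.0
```

```bash
python3 - <<'E'
from h import *
a=snap('scene','s4')['img'];b=snap('side','d4')['img']
A=cv2.resize(a[120:240,265:425,::-1],(600,450),interpolation=cv2.INTER_CUBIC)
B=cv2.resize(b[90:222,90:266,::-1],(600,450),interpolation=cv2.INTER_CUBIC)
cv2.imwrite('pics/AB4.png',cv2.resize(np.hstack([A,B]),(800,300)))
E
```

```text
(no output)
```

View pics/AB4.png

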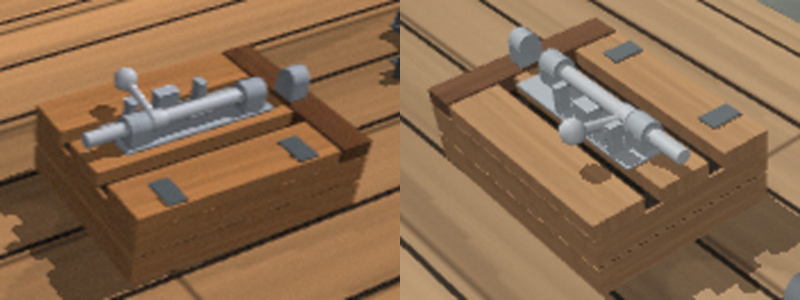

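The rod is out of the keeper and the handle lies in the rear notch, with the ball at scene px ~(315,151) and side px ~(165,148). I'll check its height quickly, then hand in.

```bash
python3 - <<'E'
from h import *
a=np.load('pics/s4.npz');b=np.load('pics/d4.npz')
p=tri([ray(a,(315,150.6)),ray(b,(165.1,147.5))]);print(p)
if abs(p[2]-.117)<.006 and abs(p[1]-.183)<.008: print(ctrl.sign_off())
E
```

```text
[0.52393001 0.18368763 0.11835577]
the job is handed in; nothing more can be done
None
```

The slatted box is unbolted: its bolt is drawn back to its stop and the handle lies in the rear notch, released. The plywood box's bolt was not touched, and the job was handed in at about 10.7 s.

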